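Unlock the consumables case and hold the latch drawn

ROBOT

A 6-joint arm with a two-finger parallel gripper is mounted at the origin on the work surface. World frame = base frame: x ahead of the robot, y to its left, z up, the work surface at z = 0. Lengths are in m, angles in degrees, forces in N, time in s.
With the tool pointing down it reaches from about 0.35 to 0.8 m from the base axis. Payload 7.3 kg.
Tool frame: the origin (TCP) lies midway between the tips of the shut fingers; the grasp point (between the pads) lies 19 mm behind it; z points along the fingers, x is the direction in which the jaws open and shut, and the axes are right-handed (so a half turn about z gives the same grasp; the last joint's range is limited). The gripper opens to 85 mm and grips with 20 to 120 N. Pads are 22 mm wide; open, the fingers measure 114 mm over their backs; the gripper's body (76 mm by 85 mm) begins 54 mm behind the grasp point. The pads swing forward as they close: fully open they stand 13 mm farther back than shut.
Start: joints at [55.577, 19.595, 87.324, -0, 73.075, -8.365], TCP at [0.231, 0.472, 0.193] pointing down, gripper open.
Joint ranges: [-145.02, 145.02], [-44.19, 115.74], [2.07, 154.8], [-57.11, 237.11], [16.16, 152.29], [-177.93, 177.93]. Speed limits (degrees/s): [147.25, 147.25, 180, 180, 180, 180].

INTERFACE

Orientations are given as a 3x3 rotation matrix whose columns are the frame's x, y, z axes.
In Python, from cell import telemetry, viewer, order gives the robot as it stands.
- The arm moves only by the shell command python3 -m handwheel 'ROWS' [FORCE]. ROWS is JSON, a list that holds one entry, the list of rows, each a list of 5 numbers: the opening in per cent of the stroke, from 0 (shut) to 100 (fully open), then the shift along the tool's x, y, z in mm, then the turn about the tool's z in degrees. In form: [[[grip, dx, dy, dz, spin], ...]]. A call has 1 to 20 rows; each row shifts and turns the commanded pose from where the row before left it, along the tool's axes as they then stand; what a row does not reach is not made up. A row lasts 1/12 s, in which the tool goes at most 41.7 mm and 7.16 degrees, less where a joint would pass 70% of its speed; a pose out of reach is approached as far as the arm can. A call with a gripper value outside its range is refused whole. The fingers move at their own pace and stop on an object; FORCE is the grip in N (left out, the last holds). Time passes only in rows, so rows that do not move let the fingers close. It gives the time, the measured TCP pose, the force and the opening at its end, in the units of the state.
- telemetry.state(): the state, without advancing time (a new reading comes with each control period).
- viewer.grab_frame(name): name is "scene" or "top" or "wrist"; returns (picture, depth): 420x560x3 uint8, blue, green, red; 420x560 float32, m along the optical axis (not along the pixel's ray), 0 where there is no reading.
- viewer.camera_params(name): a dict with "fx", "fy", "cx", "cy" (pixels), "rvec" (rotation vector, rad) and "tvec" (3), from world to camera coordinates, as OpenCV has them. Camera axes: x right, y down, z forward; pixel columns grow to the right and rows downward; lengths in m; the calibration is good to about 2 mm. The wrist camera is an equidistant fisheye: a pixel r from the principal point sees the ray r / f radians off the axis. A picture is of the moment at which its call begins: read the wrist's pose just before it. camera_params takes no time and is no camera call; for the wrist camera it gives the pose at the moment of the call.
- order.finish_job(): hands the job in, once; it reports no verdict.
The state is a dict: "time_s": time; "joint_positions": joint angles; "qd": joint speeds; "joint_torque": joint torques, N m; "position": TCP position; "tcp_rot": TCP orientation; "force": force on the tool from outside, world axes, zero at the start; "moment": the same for the moment, N m; "finger_gap": opening from 0.0 (shut) to 1.0 (fully open).
Only numpy, scipy, OpenCV 4.12 (cv2) and the standard library are available. Lean on these libraries where they do the work, as an engineer would, in place of code of your own. Each camera call takes 0.05 s, during which the arm holds its last target. There are 200 camera calls.

TASK

Draw the yellow-headed key out of the key block, put it in the lock of the consumables case and ease it fully home without forcing it; the pins are sticky, so wiggle it a little if it binds. Then turn it a quarter turn clockwise to draw the sprung bolt out of the lid's keeper, and finish with the key still in the gripper and held turned, because the latch snaps shut when let go and I need it drawn to lift the lid. Leave the blue and the black key in the block and do not disturb the nozzle or the green tin.

Things in the scene. Friction and masses are not known exactly. Their poses are not given: they have to be found in the camera images.
- key: yellow-headed key, blade down in one of the block's slots (which one varies). Origin at the blade's tip, z up, x along the blade's width, y through its thickness. Steel blade 30 mm long, 10 x 3 mm, its last 8 mm tapering to 3 x 1.4 mm. Yellow head z 34 to 68 mm, 28 mm along x, 10 mm thick along y: pinch it across that thickness. About 30 g. Half a turn about z fits the lock as well
- key_shoulder (a point): middle of the yellow key's shoulder (underside of a steel collar 18 x 8 mm, 5 mm high, under the head), on the key's axis 30 mm above the blade's tip; it meets the lock's face when the key is fully home
- block: hardwood key block fixed to the counter, 150 (x) x 44 (y) x 40 mm high, origin under its centre; three slots 11 x 4 mm, long side along its x, at x = -50, 0 and +50 mm; the blades stand 30 mm deep in them, shoulders on the block's top, tips 10 mm above the counter
- case: blue steel case, fixed, 260 (x) x 300 (y) x 55 mm high, clear lid over red compartments; origin under its centre, x away from the robot. On its near rail is the grey lock case, 52 x 76 mm, 14 mm high, with a steel collar 33 mm across standing 3 mm higher. The lock's axis is vertical, at x = -95 mm, y = 0; its face, 72 mm above the counter, is the highest part
- keyway (a point): middle of the keyway's mouth in the brass plug, level with the lock's face; turns with the plug. z up, x along the keyway's long side (11 x 4 mm, 34 mm deep, straight down, bevelled mouth), along the case's x at the start. Three sprung sticky pins stand 2.4 mm into it from its +x end, 12, 18 and 24 mm down; the blade's taper pushes them aside, which takes a push of 8 to 15 N
- plug (a joint): angle of the lock's plug in rad: 0 at rest, grows as the key turns clockwise seen from above; a quarter turn is 1.57, stop at 1.60. A spring turns it back with 0.035 N m at 0 and 0.11 N m at the quarter turn. The key has about 0.15 rad of play in the keyway, so the hand turns that much more than the plug
- bolt (a joint): how far the brass spring bolt (18 mm wide, between the lock case and the lid) is drawn back towards the lock, in m: 0 shot into the keeper, 0.010 at the quarter turn of the plug, which drives it
- key_blue: a blue-headed key of the same shape in another slot of the block, to be left there; origin and axes as for the yellow key
- key_black: a black-headed key of the same shape in another slot of the block, to be left there; origin and axes as for the yellow key
- nozzle: loose chromed gas nozzle standing on the counter, 25 mm across, 76 mm tall, origin at the centre of its foot; to be left alone
- tin: loose green tin, 68 mm across, 58 mm tall, standing on the counter, origin at the centre of its underside; to be left alone

How it is judged (in metres and radians):
On the way:
1. the yellow key is fully home in the lock, not yet turned (z of key_shoulder in the frame of keyway below 0.003 m and horizontal distance between key_shoulder and keyway below 0.004 m and angle between key's own z axis and vertical below 0.12 rad and value of joint plug below 0.4 rad), for 0.1 s.
At the end, for the whole second after the job is handed in: Through the last second: plug turned past 1.3 rad (75 deg) and bolt drawn over 7.5 mm; the yellow key home (shoulder within 4 mm of the lock's face, within 4 mm of its axis, under 0.12 rad off upright) and gripped by the fingers with over 2 N (value of joint plug above 1.3 rad and value of joint bolt above 0.0075 m and z of key_shoulder in the frame of keyway below 0.004 m and horizontal distance between key_shoulder and keyway below 0.004 m and angle between key's own z axis and vertical below 0.12 rad and contact force between the fingers and key above 2 N); the arm keeps its last pose, push and grip.
It fails at once if the blue or the black key is shifted by more than 10 mm (distance of any of key_blue, key_black from where it was at the start of the episode above 0.01 m).
It fails at once if the nozzle or the tin is shifted by more than 20 mm (distance of any of nozzle, tin from where it was at the start of the episode above 0.02 m).
It fails at once if the key is forced: pressed on the lock or the case with over 70 N before it is turned (contact force between key and case above 70 N and value of joint plug below 0.1 rad).
It also fails if it takes over 42 s, if anything falls off the work surface, if the arm or the gripper's body presses on something with over 40 N, if the wrist force passes 120 N, or if a joint passes its speed limit or range.

## Working session

There is one attempt and no reset: what is moved stays moved. The work goes in short steps, Python scripts to look and compute and a shell command to move; the robot and the scene stay as the last step left them, time stands still between calls to the robot, and variables do not carry over. Pictures are saved under pics/ and viewed, about 8 in all and at most 12, crops included, and the job is handed in when it is done.

```bash
mkdir -p pics; ls
python3 - <<'E'
from cell import telemetry, viewer
import cv2,numpy as np
s=telemetry.state(); print(s)
for n in("scene","top"):
    im,d=viewer.grab_frame(n); cv2.imwrite(f"pics/{n}0.png",im); np.save(f"pics/{n}0.npy",d); p=viewer.camera_params(n);print(n,p)
E
```

```text
pics
{'time_s': 0.0, 'joint_positions': array([ 5.55767817e+01,  1.96358745e+01,  8.73768992e+01,  1.01095919e-03,
        7.30728803e+01, -8.36588849e+00]), 'qd': array([ 0.06299299,  0.09013453, -0.01065556,  0.04156825,  0.06605904,
        0.04139051]), 'joint_torque': array([-5.62179321e-04, -4.33668566e+01, -2.46010011e+01, -2.86872000e-04,
        8.01075774e-03, -9.56015060e-05]), 'position': array([0.23034332, 0.47127534, 0.1920331 ]), 'tcp_rot': array([[ 4.39274247e-01,  8.98352602e-01, -8.59018595e-04],
       [ 8.98351800e-01, -4.39275024e-01, -1.22361465e-03],
       [-1.47658282e-03, -2.34198496e-04, -9.99998882e-01]]), 'force': array([ 0.36507931, -0.13785846,  0.51859588]), 'moment': array([ 0.02772104,  0.00243242, -0.00411187]), 'finger_gap': 1.0003288129466643}
scene {'fx': 520.4436979944147, 'fy': 520.4436979944147, 'cx': 276.94787869706465, 'cy': 206.0933447741706, 'rvec': array([ 1.45215013,  1.99314156, -0.94230301]), 'tvec': array([ 0.09081796, -0.28125752,  1.5863986 ])}
top {'fx': 424.9168517278966, 'fy': 424.9168517278966, 'cx': 278.6764901237954, 'cy': 206.34525900811803, 'rvec': array([ 2.15849918, -2.18209852,  0.05782243]), 'tvec': array([0.10144064, 0.5169118 , 0.87644596])}
```

View pics/top0.png

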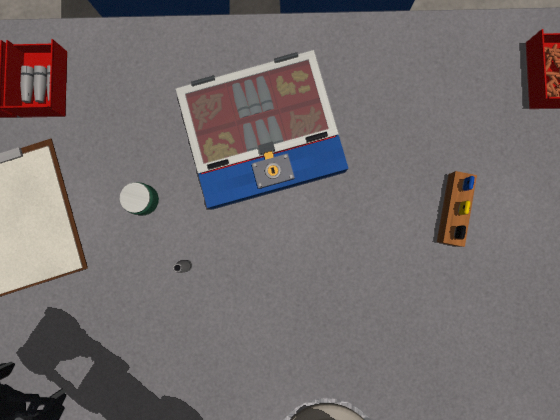

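View pics/scene0.png

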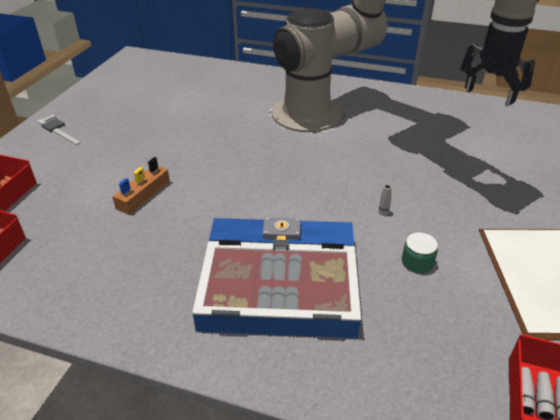

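The top view shows the yellow key in the middle slot at (463,208), blue at (469,183) and black at (459,233). The lock plug is at (273,171), the nozzle at (182,266) and the tin at (138,198).

```bash
cat > h.py <<'E'
import cv2,numpy as np
from cell import viewer
def cast(p,uv,z,fish=False):
    uv=np.atleast_2d(uv).astype(float); R=cv2.Rodrigues(np.array(p['rvec']))[0]; t=np.array(p['tvec'])
    x=(uv[:,0]-p['cx'])/p['fx']; y=(uv[:,1]-p['cy'])/p['fy']
    if fish:
        r=np.hypot(x,y)+1e-12; d=np.c_[x/r*np.sin(r),y/r*np.sin(r),np.cos(r)]
    else: d=np.c_[x,y,np.ones_like(x)]
    d=d@R; c=-R.T@t
    return c+d*((z-c[2])/d[:,2])[:,None]
def mask(im,lo,hi,box=None):
    m=cv2.inRange(cv2.cvtColor(im,cv2.COLOR_BGR2HSV),lo,hi)
    if box: k=np.zeros_like(m);x0,y0,x1,y1=box;k[y0:y1,x0:x1]=255;m&=k
    return m
def big(m): return max(cv2.findContours(m,cv2.RETR_EXTERNAL,cv2.CHAIN_APPROX_NONE)[0],key=cv2.contourArea)
E
python3 - <<'E'
from h import *
Y=((22,120,100),(35,255,255)); B=((100,120,40),(125,255,255)); O=((5,100,50),(19,255,255))
boxes={'top':dict(key=(440,165,490,250),case=(170,40,360,215),lock=(262,162,285,182)),'scene':dict(key=(100,150,180,220),case=(190,210,370,340),lock=(262,216,302,236))}
for n in('top','scene'):
    im=cv2.imread(f'pics/{n}0.png');p=viewer.camera_params(n)
    m=mask(im,*Y,boxes[n]['key']);c=big(m);r=cv2.minAreaRect(c);print(n,'yellow',r,cv2.contourArea(c),cast(p,r[0],.078))
    m=mask(im,*O,boxes[n]['key']);pts=cv2.findNonZero(m);r=cv2.minAreaRect(pts);bx=cv2.boxPoints(r);print('block',r,'\n',cast(p,bx,.04).round(4))
    m=mask(im,(15,100,100),(30,255,255),boxes[n]['lock']);c=big(m);r=cv2.minAreaRect(c);print('plug',r,cast(p,r[0],.072))
    m=mask(im,*B,boxes[n]['case']);
    q=cv2.findNonZero(m);bx=cv2.boxPoints(cv2.minAreaRect(q));print('case',bx,cast(p,bx,.055).round(4))
a=cv2.imread('pics/top0.png');b=cv2.imread('pics/scene0.png')
f=lambda x:cv2.resize(x,(390,300),interpolation=cv2.INTER_CUBIC)
cv2.imwrite('pics/c1.png',np.vstack([np.hstack([f(a[165:250,410:520]),f(a[145:200,235:306])]),np.hstack([f(b[145:222,95:195]),f(b[210:252,255:310])])]))
E
```

```text
top yellow ((466.8154296875, 206.97694396972656), (4.589284896850586, 12.403472900390625), 7.125016689300537) 43.5 [[ 0.50798057 -0.27378653  0.078     ]]
block ((456.4231872558594, 208.245361328125), (28.374454498291016, 73.60367584228516), 9.7824068069458) 
 [[ 0.4397 -0.2247  0.04  ]
 [ 0.5884 -0.256   0.04  ]
 [ 0.5776 -0.3126  0.04  ]
 [ 0.4294 -0.2807  0.04  ]]
plug ((272.5, 170.0), (10.0, 9.0), 90.0) [[0.58733346 0.10627952 0.072     ]]
case [[197.27185 173.76231]
 [338.4281  134.32158]
 [348.51697 170.4291 ]
 [207.36072 209.86983]] [[ 0.5845  0.2616  0.055 ]
 [ 0.6622 -0.0291  0.055 ]
 [ 0.5871 -0.0481  0.055 ]
 [ 0.5099  0.2406  0.055 ]]
scene yellow ((138.7115478515625, 174.55767822265625), (14.316478729248047, 9.021342277526855), 78.69007110595703) 95.5 [[ 0.52431766 -0.2646015   0.078     ]]
block ((141.26026916503906, 188.8312225341797), (24.656694412231445, 63.41094970703125), 51.8427734375) 
 [[ 0.5856 -0.3159  0.04  ]
 [ 0.407  -0.2814  0.04  ]
 [ 0.4703 -0.2065  0.04  ]
 [ 0.6355 -0.246   0.04  ]]
plug ((281.5, 224.5), (5.0, 9.0), 90.0) [[0.58408511 0.10464348 0.072     ]]
case [[193.35309 330.78497]
 [198.05493 216.05962]
 [363.18738 222.82733]
 [358.48553 337.55267]] [[ 0.876   0.0371  0.055 ]
 [ 0.5947 -0.0831  0.055 ]
 [ 0.5076  0.2642  0.055 ]
 [ 0.8028  0.312   0.055 ]]
```

View pics/c1.png

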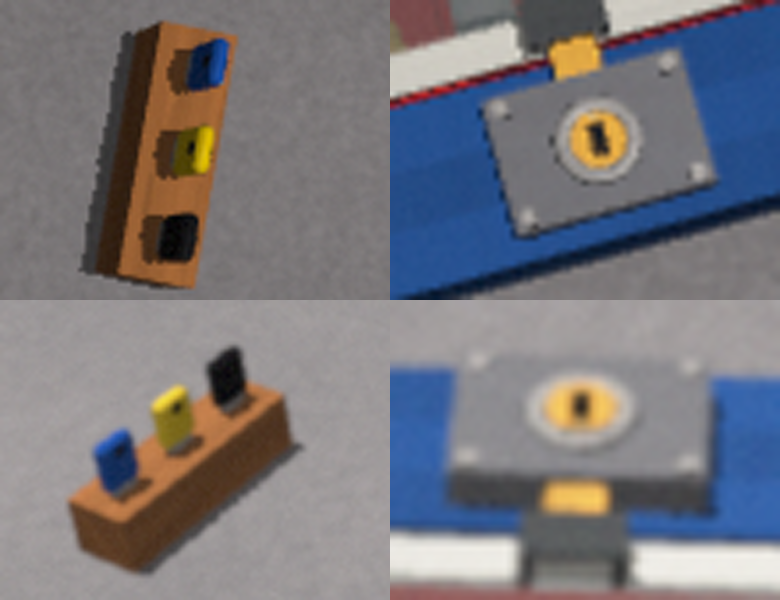

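Clear close-ups: the yellow key stands in the centre slot, and the keyway slot at rest lies along the case's x. I'll write a move calculator and go near the block.

```bash
cat > mv.py <<'E'
import sys,numpy as np
from cell import telemetry
# usage: mv.py x y z yaw_of_tool_x : shift in present tool axes (mm), then spin
s=telemetry.state();R=s['tcp_rot'];p=s['position']
a=list(map(float,sys.argv[1:]));yaw=np.degrees(np.arctan2(R[1,0],R[0,0]))
print('t',round(s['time_s'],2),'p',p.round(4),'yaw',yaw.round(2),'F',s['force'].round(1),'M',s['moment'].round(2),'gap',round(s['finger_gap'],3),'j6',s['joint_positions'][5].round(1), 'tilt mrad',(R[:2,2]*1000).round(1))
if a: print('shift mm',(1000*R.T@(np.array(a[:3])-p)).round(1),'spin',round(-(a[3]-yaw),2))
E
python3 mv.py 0.48 -0.26 0.22 80
```

```text
t 0.1 p [0.2304 0.4713 0.1921] yaw 63.94 F [-0.1 -0.  -0.7] M [-0.07 -0.02  0.01] gap 0.998 j6 -8.4 tilt mrad [-0.8 -1.1]
shift mm [-547.3  545.5  -27.3] spin -16.06
```

```bash
python3 -m handwheel '[[[100,-27.3,27.3,-1.4,0],[100,-27.3,27.3,-1.4,0],[100,-27.3,27.3,-1.4,0],[100,-27.3,27.3,-1.4,0],[100,-27.3,27.3,-1.4,0],[100,-27.3,27.3,-1.4,0],[100,-27.3,27.3,-1.4,0],[100,-27.3,27.3,-1.4,0],[100,-27.3,27.3,-1.4,0],[100,-27.3,27.3,-1.4,0],[100,-27.3,27.3,-1.4,0],[100,-27.3,27.3,-1.4,0],[100,-27.3,27.3,-1.4,0],[100,-27.3,27.3,-1.4,0],[100,-27.3,27.3,-1.4,0],[100,-27.3,27.3,-1.4,0],[100,-27.3,27.3,-1.4,0],[100,-27.3,27.3,-1.4,0],[100,-27.3,27.3,-1.4,0],[100,-27.3,27.3,-1.4,0]]]'
python3 -m handwheel '[[[50,0,0,0,-5.4],[50,0,0,0,-5.4],[50,0,0,0,-5.2],[50,0,0,0,0],[50,0,0,0,0],[50,0,0,0,0]]]' 40
python3 mv.py .508 -.274 .12 80
python3 - <<'E'
from h import *
p=viewer.camera_params('wrist');im,d=viewer.grab_frame('wrist');cv2.imwrite('pics/w1.png',im)
R=cv2.Rodrigues(p['rvec'])[0];print(p,-R.T@p['tvec'],R[2])
im,d=viewer.grab_frame('top');cv2.imwrite('pics/t1.png',im)
E
```

```text
time_s: 1.77
position: [0.4813, -0.2605, 0.2203]
tcp_rot: [[0.44, 0.898, -0.001], [0.898, -0.44, 0.001], [0.0, -0.001, -1.0]]
force: [1.2, 0.6, -0.2]
finger_gap: 1.0
time_s: 2.27
position: [0.4812, -0.2585, 0.2206]
tcp_rot: [[0.177, 0.984, -0.0], [0.984, -0.177, 0.0], [0.0, -0.0, -1.0]]
force: [-0.4, -1.1, 0.8]
finger_gap: 0.502
t 2.27 p [ 0.4812 -0.2585  0.2206] yaw 79.8 F [-0.4 -1.1  0.8] M [-0.01 -0.01  0.04] gap 0.502 j6 -116.1 tilt mrad [-0.2  0.3]
shift mm [-10.6  29.2 100.5] spin -0.2
{'fx': 325.19226210127806, 'fy': 325.19226210127806, 'cx': 283.6841456114073, 'cy': 208.12819504378118, 'rvec': array([-2.20721478, -1.84396124, -0.30413848]), 'tvec': array([ 0.16884877, -0.54171256,  0.24137038])} [ 0.39879836 -0.24389411  0.40211639] [ 0.31542651 -0.05638584 -0.94727333]
```

View pics/w1.png

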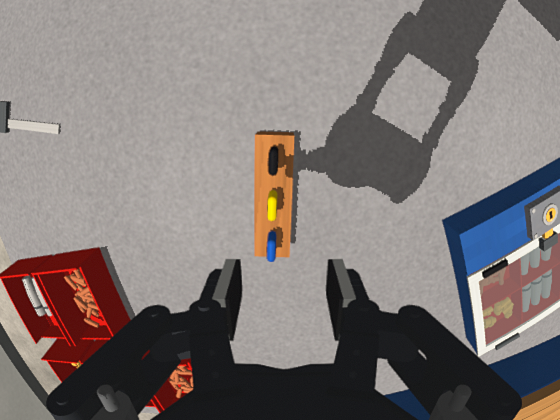

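Run:
```python
from h import *
p=viewer.camera_params('wrist');im=cv2.imread('pics/w1.png')
for n,lo,hi,box in(('yellow',(22,120,100),(35,255,255),(240,180,310,235)),('blue',(105,120,60),(125,255,255),(250,222,300,270)),('black',(0,0,0),(180,255,45),(262,140,284,180))):
    m=mask(im,lo,hi,box);c=big(m);r=cv2.minAreaRect(c);y=c[:,0,1]
    f=c[y>=y.max()-1][:,0].mean(0);nr=c[y<=y.min()+1][:,0].mean(0)
    print(n,r,'\n far top',cast(p,f,.078,1).round(4),'near bottom',cast(p,nr,.044,1).round(4))
m=mask(im,(5,100,50),(19,255,255),(245,120,310,265))
c=big(m);bx=cv2.boxPoints(cv2.minAreaRect(c));w=cast(p,bx,.04,1);print(bx,w.round(4))
for i in range(4):
    d=w[(i+1)%4]-w[i];print(np.linalg.norm(d).round(4),np.degrees(np.arctan2(d[1],d[0])).round(1))
m=mask(im,(15,100,100),(30,255,255),(525,195,560,235));M=cv2.moments(m,True);u=(M['m10']/M['m00'],M['m01']/M['m00']);print('plug',u,cast(p,u,.072,1))
b=cv2.imread('pics/t1.png');f=lambda x:cv2.resize(x,(390,400),interpolation=cv2.INTER_CUBIC)
```

```text
yellow ((272.0, 205.00001525878906), (8.875203132629395, 30.175689697265625), 3.1798300743103027) 
 far top [[ 0.5172 -0.2788  0.078 ]] near bottom [[ 0.495 -0.274  0.044]]
blue ((271.0, 246.0), (8.0, 30.0), 0.0) 
 far top [[ 0.5655 -0.2888  0.078 ]] near bottom [[ 0.5452 -0.2842  0.044 ]]
black ((273.0, 160.0), (8.0, 28.0), 0.0) 
 far top [[ 0.468  -0.2678  0.078 ]] near bottom [[ 0.4459 -0.2631  0.044 ]]
[[251.41832 255.77702]
 [255.09074 130.91443]
 [294.2921  132.0674 ]
 [290.6197  256.93   ]] [[ 0.5744 -0.3163  0.04  ]
 [ 0.4248 -0.2807  0.04  ]
 [ 0.434  -0.2381  0.04  ]
 [ 0.5844 -0.2683  0.04  ]]
0.1537 166.6
0.0435 77.9
0.1534 -11.3
0.0491 -101.8
plug (549.8492063492064, 219.8015873015873) [[0.59322991 0.10636041 0.072     ]]
```

```bash
python3 mv.py .505 -.276 .11 77.8
```

```text
t 2.37 p [ 0.4813 -0.2585  0.2207] yaw 79.86 F [-0.7 -0.7  0.3] M [ 0.05  0.05 -0.05] gap 0.503 j6 -116.1 tilt mrad [0.1 0. ]
shift mm [-13.   26.4 110.7] spin 2.06
```

```bash
python3 -m handwheel '[[[50,-4,9,20,2],[50,-4,9,20,0],[50,-4,9,20,0],[50,-1.7,0,20,0],[50,0,0,20,0],[50,0,0,10.7,0],[50,0,0,0,0],[50,0,0,0,0]]]' 40
python3 mv.py .505 -.276 .047 77.8
python3 - <<'E'
from h import *
p=viewer.camera_params('wrist');im,d=viewer.grab_frame('wrist');cv2.imwrite('pics/w2.png',im)
m=mask(im,(22,120,100),(35,255,255));c=big(m);y=c[:,0,1];r=cv2.minAreaRect(c);print(r)
f=c[y>=y.max()-1][:,0].mean(0);nr=c[y<=y.min()+1][:,0].mean(0)
print(f,nr,cast(p,f,.078,1).round(4),cast(p,nr,.044,1).round(4))
cv2.imwrite('pics/w2c.png',cv2.resize(im[150:390,150:410],None,fx=2.4,fy=2.4))
E
```

```text
time_s: 3.03
position: [0.5051, -0.2773, 0.1102]
tcp_rot: [[0.209, 0.978, -0.0], [0.978, -0.209, 0.0], [0.0, -0.0, -1.0]]
force: [0.1, 0.0, 0.4]
finger_gap: 0.5
t 3.03 p [ 0.5051 -0.2773  0.1102] yaw 77.93 F [0.1 0.  0.4] M [0.01 0.02 0.01] gap 0.5 j6 -114.3 tilt mrad [-0.2  0.2]
shift mm [ 1.3 -0.3 63.2] spin 0.13
((285.5, 217.5), (45.0, 13.0), 90.0)
[285.5 239.6] [286.         195.44444444] [[ 0.5176 -0.2789  0.078 ]] [[ 0.4952 -0.2735  0.044 ]]
```

View pics/w2c.png

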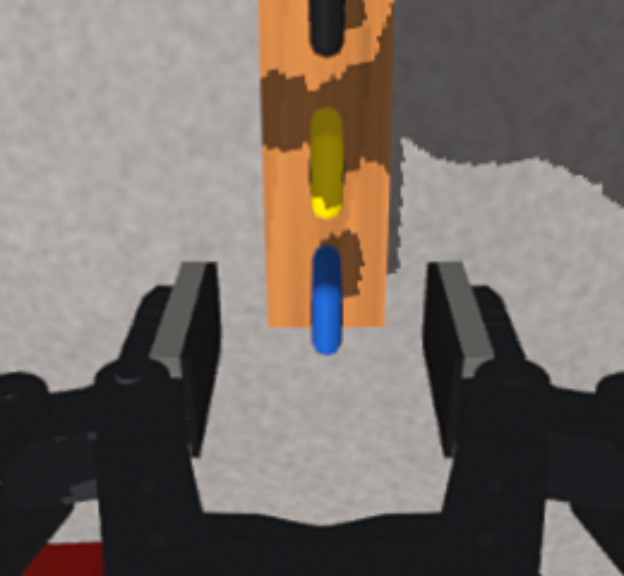

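The yellow key is centred between the fingers (crop column 326 against a finger midline of 322) and parallel to the pads. I'll descend and grip.

```bash
python3 -m handwheel '[[[50,1,0.7,12,0.1],[50,0,0,12,0],[50,0,0,12,0],[50,0,0,12,0],[50,0,0,9,0],[50,0,0,6,0],[50,0,0,0,0],[30,0,0,0,0],[20,0,0,0,0],[14,0,0,0,0],[0,0,0,0,0],[0,0,0,0,0],[0,0,0,0,0],[0,0,0,0,0]]]' 60
python3 mv.py .505 -.276 .047 77.8
```

```text
time_s: 4.25
position: [0.5059, -0.2766, 0.0471]
tcp_rot: [[0.211, 0.978, 0.0], [0.978, -0.211, -0.0], [0.0, 0.0, -1.0]]
force: [-0.3, 0.9, 0.0]
finger_gap: -0.004
t 4.25 p [ 0.5059 -0.2766  0.0471] yaw 77.84 F [-0.3  0.9  0. ] M [-0.05 -0.01 -0.03] gap -0.004 j6 -114.1 tilt mrad [ 0.2 -0. ]
shift mm [ 0.4 -1.1  0.1] spin 0.04
```

Gap reads shut, where the 10 mm head should give about 0.12. I'll look.

Run:
```python
from h import *
im,d=viewer.grab_frame('wrist');cv2.imwrite('pics/w3.png',im)
t,d=viewer.grab_frame('top');s,d=viewer.grab_frame('scene')
f=lambda x:cv2.resize(x,(400,300),interpolation=cv2.INTER_CUBIC)
cv2.imwrite('pics/c3.png',np.hstack([cv2.resize(im[100:400,150:420],(400,444)),np.vstack([f(s[120:240,70:230]),])[:300]if 0 else cv2.resize(s[110:240,70:200],(400,444))]))
```

```text
(no output)
```

View pics/c3.png

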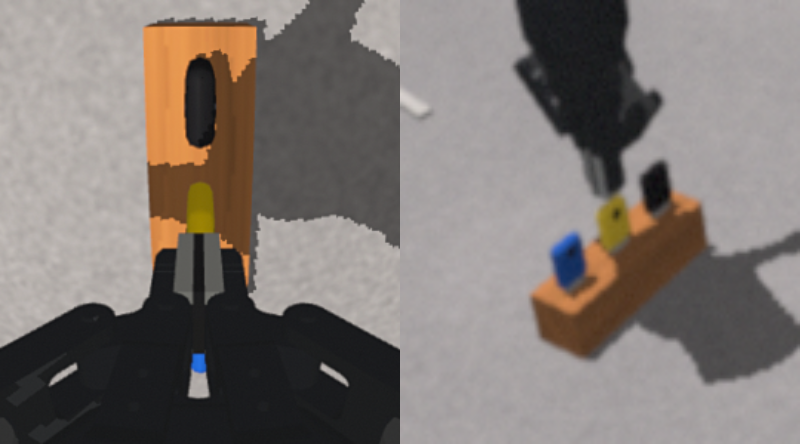

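The fingers have closed beside or above the head, not on it: in the wrist view the yellow head shows clear of the tips at (200,205). I'll use depth to see where the tips really are.

Run:
```python
from h import *
p=viewer.camera_params('wrist');im,d=viewer.grab_frame('wrist')
def pt(p,d,u,v,fish):
    R=cv2.Rodrigues(np.array(p['rvec']))[0];z=float(d[v,u])
    x=(u-p['cx'])/p['fx'];y=(v-p['cy'])/p['fy']
    if fish:
        r=np.hypot(x,y)+1e-12;k=np.tan(r)/r;x*=k;y*=k
    return (R.T@(np.array([x*z,y*z,z])-p['tvec'])).round(4)
for n,(u,v) in {'fingertip L':(278,262),'tipL2':(276,275),'tipR':(293,262),'R2':(294,290),'yellow near':(285,228),'yellow far':(285,250),'yellow mid':(285,240),'block':(265,130),'black':(285,160)}.items(): print(n,d[v,u],pt(p,d,u,v,1))
p=viewer.camera_params('scene');im,d=viewer.grab_frame('scene')
for n,(u,v) in {'fingertip':(134,161),'tip up':(135,150),'yellow':(138,170),'blue':(124,185),'black':(153,163)}.items(): print(n,d[v,u],pt(p,d,u,v,0),im[v,u])
from cell import telemetry; s=telemetry.state();print(s['position'],s['joint_positions'])
```

```text
fingertip L 0.15008707 [ 0.4938 -0.2769  0.0944]
tipL2 0.13905928 [ 0.4938 -0.2776  0.1061]
tipR 0.14912507 [ 0.4948 -0.27    0.0953]
R2 0.12805682 [ 0.4956 -0.2704  0.1178]
yellow near 0.18543597 [ 0.4928 -0.2732  0.0565]
yellow far 0.1664371 [ 0.4963 -0.2741  0.0778]
yellow mid 0.17017038 [ 0.493  -0.2733  0.0727]
block 0.18331005 [ 0.4376 -0.273   0.0405]
black 0.15078656 [ 0.4506 -0.2642  0.0785]
fingertip 1.2023356 [ 0.5187 -0.2736  0.1108] [93 92 92]
tip up 1.1802218 [ 0.5183 -0.2648  0.1426] [31 27 21]
yellow 1.2299545 [ 0.5094 -0.2749  0.0786] [ 37 122 144]
blue 1.2011626 [ 0.5603 -0.2843  0.0689] [86 46 25]
black 1.2705265 [ 0.4596 -0.264   0.0679] [13 10 15]
[ 0.50591399 -0.27659918  0.04695298] [-3.62837174e+01  3.34361296e+01  8.96671977e+01  5.09761350e-03
  5.68978549e+01 -1.14131518e+02]
```

Both cameras put the shut fingertips at about z = 0.092, while the state reports 0.047. So the real tips sit some 45 mm behind the reported TCP. I'll measure that offset exactly and check whether it was there at the start too.

```bash
cat >> h.py <<'E'
def cloud(p,d,fish=False):
    R=cv2.Rodrigues(np.array(p['rvec']))[0];v,u=np.mgrid[:d.shape[0],:d.shape[1]]
    x=(u-p['cx'])/p['fx'];y=(v-p['cy'])/p['fy']
    if fish:
        r=np.hypot(x,y)+1e-12;k=np.tan(r)/r;x=x*k;y=y*k
    return (np.dstack([x*d,y*d,d])-p['tvec'])@R
E
python3 - <<'E'
from h import *
p=viewer.camera_params('wrist');im,d=viewer.grab_frame('wrist');C=cloud(p,d,1)
for v in range(246,272,2): print(v,C[v,278].round(4),im[v,278],C[v,285].round(4),C[v,293].round(4))
p=viewer.camera_params('scene');d=np.load('pics/scene0.npy');C=cloud(p,d)
m=(np.hypot(C[...,0]-.23,C[...,1]-.472)<.075)&(C[...,2]>.06)&(d>0);z=C[m][:,2];print('start lowest z',np.sort(z)[:20].round(4), 'reported .193')
E
```

```text
246 [ 0.4942 -0.2773  0.0758] [  3 119 141] [ 0.4944 -0.2736  0.0769] [ 0.4963 -0.2698  0.0749]
248 [ 0.4946 -0.2774  0.0774] [  5 122 144] [ 0.4954 -0.2739  0.0772] [ 0.4976 -0.27    0.0746]
250 [ 0.4957 -0.2776  0.0774] [  4 123 145] [ 0.4959 -0.274   0.0786] [ 0.498  -0.2701  0.0762]
252 [ 0.4968 -0.2778  0.0776] [  0 121 143] [ 0.4977 -0.2743  0.0773] [ 0.4998 -0.2705  0.0748]
254 [ 0.4984 -0.2782  0.0766] [  5 122 145] [ 0.4986 -0.2745  0.0777] [ 0.501  -0.2707  0.0747]
256 [ 0.4992 -0.2784  0.0771] [ 13 123 147] [ 0.4996 -0.2748  0.0779] [ 0.5025 -0.271   0.074 ]
258 [ 0.4934 -0.2769  0.0911] [90 94 96] [ 0.4945 -0.2737  0.0902] [ 0.4947 -0.2699  0.0915]
260 [ 0.4941 -0.277   0.0917] [91 95 95] [ 0.4948 -0.2738  0.0917] [ 0.4949 -0.27    0.0931]
262 [ 0.4936 -0.2769  0.0947] [92 96 95] [ 0.4947 -0.2738  0.0939] [ 0.4954 -0.2701  0.0941]
264 [ 0.424  -0.2592  0.2285] [91 95 95] [ 0.4942 -0.2737  0.0967] [ 0.4951 -0.2701  0.0965]
266 [ 0.4939 -0.2769  0.098 ] [92 96 96] [ 0.4948 -0.2738  0.0976] [ 0.4956 -0.2702  0.0976]
268 [ 0.4932 -0.2767  0.1012] [92 96 96] [ 0.4946 -0.2738  0.0998] [ 0.4954 -0.2703  0.0998]
270 [ 0.4937 -0.2768  0.102 ] [92 96 96] [ 0.4945 -0.2738  0.1018] [ 0.4953 -0.2703  0.1017]
start lowest z [0.243  0.2445 0.2456 0.246  0.2462 0.2462 0.2463 0.2463 0.2464 0.247
 0.2477 0.2483 0.2486 0.2487 0.2488 0.2488 0.2489 0.2489 0.2489 0.249 ] reported .193
```

The offset is a steady 44 mm along tool z, with lateral position right, so I'll go by measured tip heights: real tip = reported + 44 mm. I'll open, go down 44 mm more in steps, then regrip.

```bash
python3 -m handwheel '[[[50,0,1,0,0],[50,0,0,0,0],[50,0,0,0,0],[50,0,0,0,0],[50,0,0,9,0],[50,0,0,9,0],[50,0,0,9,0],[50,0,0,9,0],[50,0,0,8,0],[50,0,0,0,0]]]' 60
python3 mv.py
python3 - <<'E'
from h import *
p=viewer.camera_params('wrist');im,d=viewer.grab_frame('wrist');C=cloud(p,d,1)
g=(C[...,2]<.075)&(C[...,2]>.042)&(np.hypot(C[...,0]-.505,C[...,1]+.276)<.05)
Y=mask(im,(22,120,60),(35,255,255))>0
gr=g&(im.max(2)<130)&(im.max(2).astype(int)-im.min(2)<25)
print('yellow centre',np.median(C[Y&g],0), C[Y&g][:,2].min(), C[Y&g][:,2].max())
v,u=np.nonzero(gr)
for nm,k in(('L',u<286),('R',u>=286)): q=C[v[k],u[k]];print(nm,len(q),q.min(0).round(4) if len(q) else '',np.median(q,0).round(4))
E
```

```text
time_s: 5.38
position: [0.5056, -0.2759, 0.0006]
tcp_rot: [[0.211, 0.978, -0.003], [0.978, -0.211, 0.002], [0.002, -0.004, -1.0]]
force: [-0.4, -0.4, 0.1]
finger_gap: 0.497
t 5.38 p [ 0.5056 -0.2759  0.0006] yaw 77.84 F [-0.4 -0.4  0.1] M [ 0.02 -0.03  0.06] gap 0.497 j6 -114.1 tilt mrad [-3.1  2.4]
yellow centre [ 0.49359769 -0.27357497  0.06517319] 0.0471911051652693 0.07499332851044785
L 1355 [ 0.4559 -0.309   0.0421] [ 0.4911 -0.2981  0.0621]
R 1385 [ 0.4572 -0.2818  0.0425] [ 0.5038 -0.2509  0.0621]
```

```bash
python3 -m handwheel '[[[30,0,0,0,0],[20,0,0,0,0],[14,0,0,0,0],[0,0,0,0,0],[0,0,0,0,0],[0,0,0,0,0],[0,0,0,0,0]]]' 60
python3 mv.py
python3 - <<'E'
from h import *
im,d=viewer.grab_frame('wrist');s,_=viewer.grab_frame('scene')
cv2.imwrite('pics/c4.png',np.hstack([cv2.resize(im[100:400,150:420],(400,444)),cv2.resize(s[110:240,70:200],(400,444))]))
E
```

```text
time_s: 6.02
position: [0.5073, -0.2769, 0.0036]
tcp_rot: [[0.211, 0.978, 0.001], [0.978, -0.211, -0.0], [-0.0, 0.001, -1.0]]
force: [-0.4, 2.0, 4.5]
finger_gap: 0.11
t 6.02 p [ 0.5073 -0.2769  0.0036] yaw 77.84 F [-0.4  2.   4.5] M [ 0.28 -0.05 -0.03] gap 0.11 j6 -114.1 tilt mrad [ 1.  -0.4]
```

View pics/c4.png

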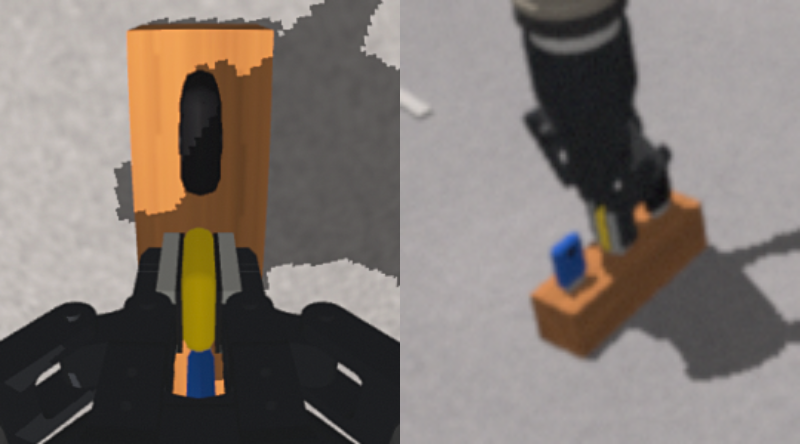

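The key is gripped (gap 0.11). In the wrist picture the yellow head sits between the pads, with black and blue undisturbed. I'll draw it straight up.

```bash
python3 -m handwheel '[[[0,0,0,-4,0],[0,0,0,-6,0],[0,0,0,-8,0],[0,0,0,-10,0],[0,0,0,-12,0],[0,0,0,-15,0],[0,0,0,-20,0],[0,0,0,-20,0],[0,0,0,-15,0],[0,0,0,-10,0],[0,0,0,0,0],[0,0,0,0,0]]]' 60
python3 mv.py .55 .096 .12 105
python3 - <<'E'
from h import *
im,d=viewer.grab_frame('top');cv2.imwrite('pics/t5.png',im);p=viewer.camera_params('top')
# lock: brass plug and collar, case near edge
m=mask(im,(15,100,100),(30,255,255),(262,162,285,182));q=big(m);(u,r)=cv2.minEnclosingCircle(q);print(u,r,cast(p,u,.072))
b=mask(im,(105,150,60),(120,255,255),(170,100,360,215));c=big(b)
h=cv2.convexHull(c);a=cv2.approxPolyDP(h,4,True)[:,0];print(a,cast(p,a,.055).round(4))
E
```

```text
time_s: 7.12
position: [0.5068, -0.2768, 0.1233]
tcp_rot: [[0.211, 0.978, 0.0], [0.978, -0.211, -0.0], [-0.0, 0.001, -1.0]]
force: [-0.2, -0.2, -1.2]
finger_gap: 0.103
t 7.12 p [ 0.5068 -0.2768  0.1233] yaw 77.84 F [-0.2 -0.2 -1.2] M [0.02 0.03 0.04] gap 0.103 j6 -114.1 tilt mrad [ 0.5 -0.3]
shift mm [373.6 -36.3   3.2] spin -27.16
(272.2257995605469, 170.09677124023438) 5.214449405670166 [[0.58714508 0.10683178 0.072     ]]
[[338 136]
 [346 169]
 [207 207]
 [200 173]] [[ 0.6587 -0.0282  0.055 ]
 [ 0.5901 -0.043   0.055 ]
 [ 0.5158  0.2414  0.055 ]
 [ 0.586   0.256   0.055 ]]
```

Key's drawn. Case yaw is about 14.5°, and the lock is near (0.587, 0.106). I'll carry it over.

```bash
python3 -m handwheel '[[[0,10,-1,0,0],[0,20,-3,0,0],[0,30,-3,0,0],[0,34,-3,0,-3],[0,34,0,0,-3],[0,34,0,0,-3],[0,34,0,0,-3],[0,34,0,0,-3],[0,34,0,0,-3],[0,34,0,0,-3],[0,25,0,0,-3],[0,15,0,0,-2.7],[0,8,0,0,0],[0,0,0,0,0],[0,0,0,0,0]]]' 60
python3 mv.py .587 .106 .105 104.5
```

```text
time_s: 8.42
position: [0.5135, 0.0674, 0.1225]
tcp_rot: [[-0.25, 0.968, -0.001], [0.968, 0.25, -0.0], [0.0, -0.001, -1.0]]
force: [-0.5, -0.6, -0.0]
finger_gap: 0.112
t 8.42 p [0.5135 0.0674 0.1225] yaw 104.51 F [-0.5 -0.6 -0. ] M [-0.06  0.01 -0.04] gap 0.112 j6 -105.5 tilt mrad [-0.9 -0.2]
shift mm [19.  80.9 17.4] spin 0.01
```

```bash
python3 -m handwheel '[[[0,4,15,0,0],[0,5,25,3,0],[0,5,25,6,0],[0,5,15.9,8,0],[0,0,0,0,0],[0,0,0,0,0],[0,0,0,0,0]]]' 60
python3 mv.py .587 .106 .105 104.5
python3 - <<'E'
from h import *
p=viewer.camera_params('wrist');im,d=viewer.grab_frame('wrist');cv2.imwrite('pics/w6.png',im);np.save('pics/w6d.npy',d)
cv2.imwrite('pics/w6c.png',cv2.resize(im[120:320,160:410],None,fx=3,fy=3,interpolation=cv2.INTER_CUBIC))
E
```

```text
time_s: 9.0
position: [0.5868, 0.1049, 0.1058]
tcp_rot: [[-0.249, 0.968, -0.001], [0.968, 0.249, -0.0], [0.0, -0.001, -1.0]]
force: [-0.7, 0.3, 0.2]
finger_gap: 0.111
t 9.0 p [0.5868 0.1049 0.1058] yaw 104.45 F [-0.7  0.3  0.2] M [-0.05 -0.01 -0.  ] gap 0.111 j6 -101.7 tilt mrad [-1.2 -0.3]
shift mm [1.1 0.5 0.8] spin -0.05
```

View pics/w6c.png

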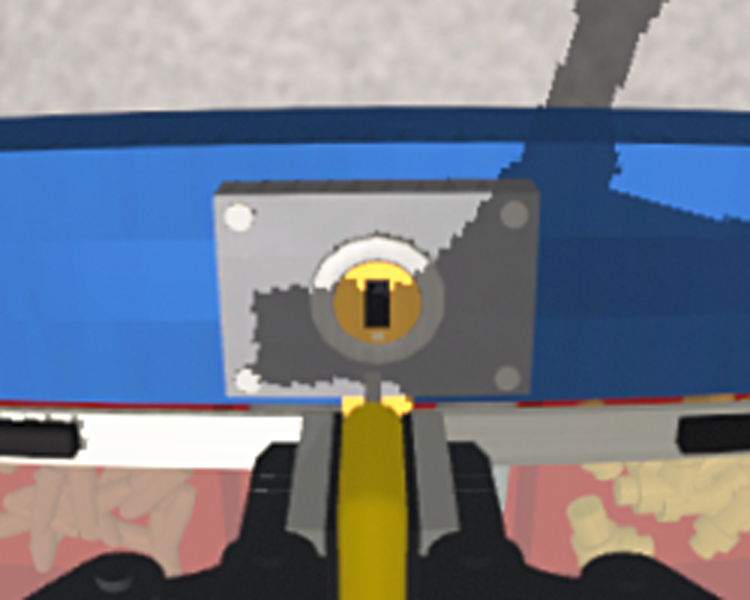

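Keyway at crop (377,303), with plate edges square to the tool, so yaw is right. The blade tip is just visible at (373,380). I'll compute the offset.

Run:
```python
from h import *
from cell import telemetry
p=viewer.camera_params('wrist');im=cv2.imread('pics/w6.png');d=np.load('pics/w6d.npy')
R=telemetry.state()['tcp_rot'];T=telemetry.state()['position']
m=mask(im,(12,90,60),(32,255,255),(265,205,305,236));h=cv2.convexHull(big(m));M=cv2.moments(h)
u=(M['m10']/M['m00'],M['m01']/M['m00']);k=cast(p,u,.072,1)[0]
dk=mask(im,(0,0,0),(180,255,60),(278,208,294,232));M=cv2.moments(big(dk));u2=(M['m10']/M['m00'],M['m01']/M['m00']);r2=cv2.minAreaRect(big(dk))
k2=cast(p,u2,.072,1)[0]
C=cloud(p,d,1);print('plug',u,k,'keyhole',u2,r2,k2,'depth z',C[218,276],C[200,250])
print('rel tool mm plug',1000*R.T@(k-T),'hole',1000*R.T@(k2-T))
# key: near vertical edge of head and blade centre
for v in range(243,262,2):
    row=im[v,270:302].astype(int);y=(row[:,2]-row[:,0]>40);cc=np.nonzero(y)[0]
    print(v,(cc.min()+270,cc.max()+270) if len(cc) else None,C[v,284].round(4), im[v,281:288].tolist() if v<254 else '')
print('tip cast',[(1000*R.T@(cast(p,(284.3,w),.1122,1)[0]-T)).round(1) for w in(246,248,250)])
```

```text
plug (285.1918699186992, 220.35745257452572) [0.58509556 0.10593422 0.072     ] keyhole (285.5, 221.30824372759855) ((285.5, 221.0), (14.0, 7.0), 90.0) [0.58574123 0.10632732 0.072     ] depth z [0.58537674 0.0992583  0.07093075] [0.5768847  0.07835802 0.07091064]
rel tool mm plug [ 1.3557599  -1.45232417 34.12342954] hole [ 1.57528781 -0.72898116 34.12301592]
243 None [0.5822 0.1042 0.1172] [[89, 88, 89], [90, 90, 92], [89, 90, 91], [90, 91, 91], [90, 91, 92], [90, 88, 90], [89, 87, 90]]
245 None [0.5806 0.1038 0.1233] [[92, 93, 95], [96, 100, 101], [98, 102, 105], [97, 101, 103], [97, 101, 104], [97, 101, 103], [89, 88, 90]]
247 None [0.5813 0.104  0.1245] [[93, 93, 95], [94, 98, 100], [95, 100, 102], [97, 101, 103], [94, 99, 101], [98, 102, 103], [146, 146, 147]]
249 None [0.5814 0.104  0.1269] [[154, 154, 157], [108, 111, 115], [96, 100, 103], [96, 100, 104], [94, 97, 101], [99, 102, 106], [177, 175, 177]]
251 None [0.5815 0.104  0.1292] [[145, 142, 145], [104, 104, 105], [97, 98, 102], [97, 100, 103], [95, 97, 100], [102, 102, 104], [175, 177, 183]]
253 (np.int64(274), np.int64(297)) [0.5735 0.1019 0.148 ] [[90, 151, 206], [78, 99, 110], [77, 104, 112], [77, 104, 113], [86, 100, 105], [86, 106, 122], [91, 196, 254]]
255 (np.int64(274), np.int64(301)) [0.5721 0.1015 0.1531] 
257 (np.int64(274), np.int64(296)) [0.5722 0.1016 0.1549] 
259 (np.int64(274), np.int64(293)) [0.5724 0.1016 0.1565] 
261 (np.int64(274), np.int64(293)) [0.5722 0.1016 0.1589] 
tip cast [array([ 0.6, -0.4, -6.1]), array([ 0.6,  0.9, -6.1]), array([ 0.6,  2.3, -6.1])]
```

Correction needed: about +1.0 mm along tool x, -0.3 along y. I'll apply it and go down to just above the face.

```bash
python3 -m handwheel '[[[0,1.0,-0.3,0,0],[0,0,0,8,0],[0,0,0,8,0],[0,0,0,8,0],[0,0,0,8,0],[0,0,0,4,0],[0,0,0,0,0],[0,0,0,0,0],[0,0,0,0,0]]]' 60
python3 mv.py
python3 - <<'E'
from h import *
from cell import telemetry
s=telemetry.state();R=s['tcp_rot'];T=s['position']
p=viewer.camera_params('wrist');im,d=viewer.grab_frame('wrist');cv2.imwrite('pics/w7.png',im);C=cloud(p,d,1)
cv2.imwrite('pics/w7c.png',cv2.resize(im[190:290,220:350],None,fx=6,fy=6,interpolation=cv2.INTER_CUBIC))
E
```

```text
time_s: 9.8
position: [0.5871, 0.107, 0.0702]
tcp_rot: [[-0.251, 0.968, 0.001], [0.968, 0.251, 0.0], [-0.0, 0.001, -1.0]]
force: [-0.2, -0.8, 0.1]
finger_gap: 0.111
t 9.8 p [0.5871 0.107  0.0702] yaw 104.54 F [-0.2 -0.8  0.1] M [-0.01 -0.01 -0.04] gap 0.111 j6 -101.6 tilt mrad [0.5 0.1]
```

View pics/w7c.png

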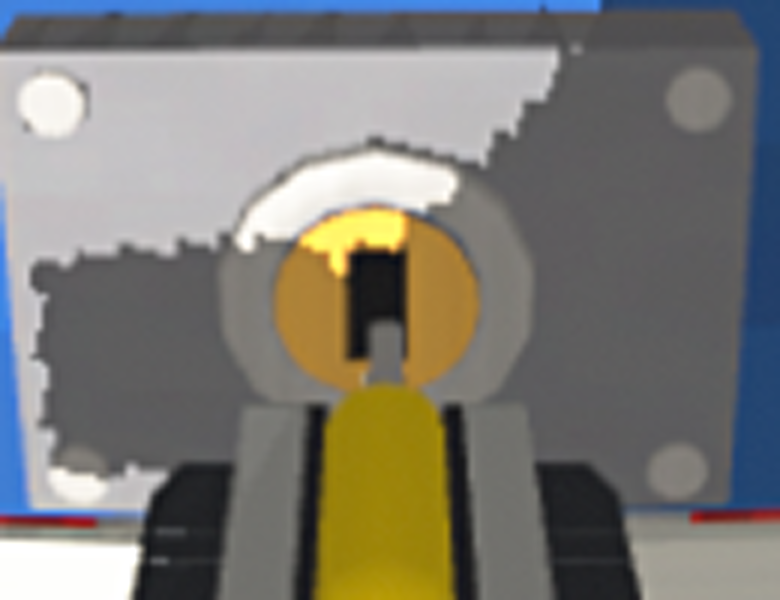

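```bash
python3 - <<'E'
from h import *
from cell import telemetry
s=telemetry.state();R=s['tcp_rot'];T=s['position'];p=viewer.camera_params('wrist')
f=lambda u,v,z:(1000*R.T@(cast(p,(220+u/6-.4,190+v/6-.4),z,1)[0]-T)).round(2)
print('hole near edge',f(377,250,.072),'L',f(347,320,.072),'R',f(407,320,.072))
print('collar L/R',f(219,290,.072),f(533,290,.072),'near',f(377,147,.072),'plug L/R',f(274,300,.072),f(480,300,.072),'plug near',f(377,207,.072))
print('tip near edge',f(385,322,.0766),f(385,322,.0756))
E
python3 mv.py
```

```text
hole near edge [-0.5  -8.11 -1.63] L [-3.56 -0.39 -1.62] R [ 2.52 -0.39 -1.62]
collar L/R [-16.48  -3.7   -1.62] [15.24 -3.67 -1.63] near [ -0.48 -19.06  -1.64] plug L/R [-10.93  -2.61  -1.62] [ 9.9  -2.59 -1.62] plug near [ -0.49 -12.74  -1.63]
tip near edge [ 0.29 -2.3  -6.22] [ 0.29 -1.84 -5.22]
t 9.85 p [0.5872 0.1071 0.0704] yaw 104.55 F [0.7 0.7 0. ] M [ 0.03 -0.02 -0.  ] gap 0.107 j6 -101.6 tilt mrad [0.9 0.1]
```

Move -0.8 along x and -1.3 along y, then ease down in small steps while watching force.

```bash
python3 -m handwheel '[[[0,-0.8,-1.3,0,0],[0,0,0,0,0],[0,0,0,2,0],[0,0,0,2,0],[0,0,0,2,0],[0,0,0,2,0],[0,0,0,0,0],[0,0,0,0,0]]]' 60
python3 mv.py; python3 -m handwheel '[[[0,0,0,2,0],[0,0,0,2,0],[0,0,0,0,0],[0,0,0,0,0]]]' >/dev/null; python3 mv.py
```

```text
time_s: 10.52
position: [0.5856, 0.1059, 0.0617]
tcp_rot: [[-0.251, 0.968, -0.0], [0.968, 0.251, 0.0], [0.0, -0.0, -1.0]]
force: [0.9, 0.2, 0.1]
finger_gap: 0.11
t 10.52 p [0.5856 0.1059 0.0617] yaw 104.54 F [0.9 0.2 0.1] M [-0.01  0.02 -0.02] gap 0.11 j6 -101.7 tilt mrad [-0.5  0.1]
t 10.85 p [0.5857 0.1059 0.0578] yaw 104.54 F [ 0.2  0.4 -0.4] M [-0.    0.05 -0.02] gap 0.106 j6 -101.7 tilt mrad [-0.3  0. ]
```

The tip is 8 mm in with no force. I'll continue.

```bash
for i in 1 2 3; do python3 -m handwheel '[[[0,0,0,1.5,0],[0,0,0,1.5,0],[0,0,0,0,0]]]' >/dev/null; python3 mv.py; done
```

```text
t 11.1 p [0.5856 0.1059 0.0547] yaw 104.54 F [-0.1  0.3 -0.6] M [ 0.01 -0.04 -0.05] gap 0.111 j6 -101.7 tilt mrad [-0.5  0. ]
t 11.35 p [0.5856 0.1059 0.0517] yaw 104.54 F [ 0.5 -0.1 -0.3] M [ 0.01 -0.06  0.02] gap 0.108 j6 -101.7 tilt mrad [-0.5  0.1]
t 11.6 p [0.5855 0.1059 0.0487] yaw 104.54 F [-0.6  0.6 -0.5] M [0.02 0.03 0.04] gap 0.106 j6 -101.7 tilt mrad [-0.6 -0. ]
```

```bash
for i in 1 2 3; do python3 -m handwheel '[[[0,0,0,1,0],[0,0,0,1,0],[0,0,0,0,0]]]' >/dev/null; python3 mv.py; done
```

```text
t 11.85 p [0.5855 0.1059 0.047 ] yaw 104.54 F [-1.9 -0.3  1.8] M [-0.07  0.31 -0.  ] gap 0.107 j6 -101.7 tilt mrad [-0.4 -0. ]
t 12.1 p [0.5856 0.1059 0.0449] yaw 104.54 F [-2.7 -0.9  2.6] M [-0.12  0.5   0.01] gap 0.113 j6 -101.7 tilt mrad [-0.3  0.1]
t 12.35 p [0.5855 0.1059 0.0425] yaw 104.54 F [-1.1 -0.3 -0.8] M [-0.12  0.35 -0.05] gap 0.109 j6 -101.7 tilt mrad [-0.6  0. ]
```

First pin engaged and passed. I'll continue, with a slight wiggle.

```bash
for i in 1 2 3; do python3 -m handwheel '[[[0,0,0,1,1],[0,0,0,1,-1],[0,0,0,0,0]]]' >/dev/null; python3 mv.py; done
```

```text
t 12.6 p [0.5856 0.1058 0.0409] yaw 104.58 F [-3.  -1.2  4.1] M [-0.15  0.72  0.  ] gap 0.111 j6 -101.7 tilt mrad [-0.4 -0.1]
t 12.85 p [0.5856 0.1058 0.0391] yaw 104.55 F [-4.4 -0.8  4.4] M [-0.33  0.77 -0.01] gap 0.107 j6 -101.7 tilt mrad [-0.2 -0.2]
t 13.1 p [0.5856 0.106  0.037 ] yaw 104.54 F [-2.9  1.   3. ] M [-0.07  0.63 -0.02] gap 0.11 j6 -101.7 tilt mrad [-0.4  0.2]
```

```bash
for i in 1 2 3; do python3 -m handwheel '[[[0,0,0,0.5,1],[0,0,0,0.5,-1],[0,0,0,0,0]]]' >/dev/null; python3 mv.py; done
```

```text
t 13.35 p [0.5856 0.1058 0.036 ] yaw 104.51 F [-2.2 -1.6  2.2] M [-0.28  0.71 -0.  ] gap 0.107 j6 -101.6 tilt mrad [-0.3 -0.1]
t 13.6 p [0.5856 0.1059 0.0355] yaw 104.49 F [-5.8 -1.4  7.7] M [-0.19  0.97 -0.05] gap 0.109 j6 -101.6 tilt mrad [-0.1  0.1]
t 13.85 p [0.5857 0.1059 0.0353] yaw 104.49 F [-8.4 -2.  14. ] M [-0.25  1.46  0.  ] gap 0.106 j6 -101.6 tilt mrad [0.4 0. ]
```

```bash
for i in 1 2; do python3 -m handwheel '[[[0,0,0,0.5,1.5],[0,0,0,0.3,-3],[0,0,0,0,1.5],[0,0,0,0,0]]]' >/dev/null; python3 mv.py; done
python3 - <<'E'
from h import *
p=viewer.camera_params('wrist');im,d=viewer.grab_frame('wrist');s,_=viewer.grab_frame('scene');C=cloud(p,d,1)
a=cv2.resize(im[190:290,235:335],(400,400),interpolation=cv2.INTER_CUBIC);b=cv2.resize(s[170:250,240:320],(400,400),interpolation=cv2.INTER_CUBIC)
cv2.imwrite('pics/c8.png',np.hstack([a,b]))
for v in range(226,270,2): print(v,C[v,284].round(4),im[v,284])
E
```

```text
t 14.18 p [0.5859 0.1058 0.0352] yaw 104.39 F [-9.  -2.1 17.2] M [-0.33  1.69  0.02] gap 0.111 j6 -101.5 tilt mrad [ 0.9 -0.2]
t 14.52 p [0.5859 0.1057 0.0351] yaw 104.4 F [-9.5 -1.9 22.6] M [-0.35  2.08  0.01] gap 0.104 j6 -101.5 tilt mrad [ 1.3 -0.3]
226 [0.562  0.1    0.0691] [205 205 206]
228 [0.563  0.1003 0.0691] [205 204 206]
230 [0.5643 0.1006 0.0686] [205 204 206]
232 [0.565  0.1008 0.0694] [203 201 206]
234 [0.5658 0.101  0.0698] [203 201 204]
236 [0.5667 0.1012 0.0702] [204 202 205]
238 [0.568  0.1016 0.0697] [206 203 206]
240 [0.5691 0.1018 0.0695] [101 102 105]
242 [0.5696 0.102  0.0708] [112 117 121]
244 [0.5699 0.102  0.0725] [137 143 146]
246 [0.5709 0.1023 0.0726] [128 133 138]
248 [0.5721 0.1026 0.0723] [127 131 135]
250 [0.5736 0.103  0.0714] [124 129 133]
252 [0.5798 0.1046 0.0608] [120 121 124]
254 [0.5709 0.1023 0.0813] [ 27 135 159]
256 [0.5707 0.1022 0.0837] [  6 139 165]
258 [0.5711 0.1023 0.0848] [ 13 141 165]
260 [0.5715 0.1024 0.086 ] [ 14 141 166]
262 [0.5713 0.1024 0.0884] [  9 141 166]
264 [0.5714 0.1024 0.0901] [ 12 141 167]
266 [0.5716 0.1025 0.0915] [ 11 141 167]
268 [0.5712 0.1024 0.094 ] [  8 140 166]
```

View pics/c8.png

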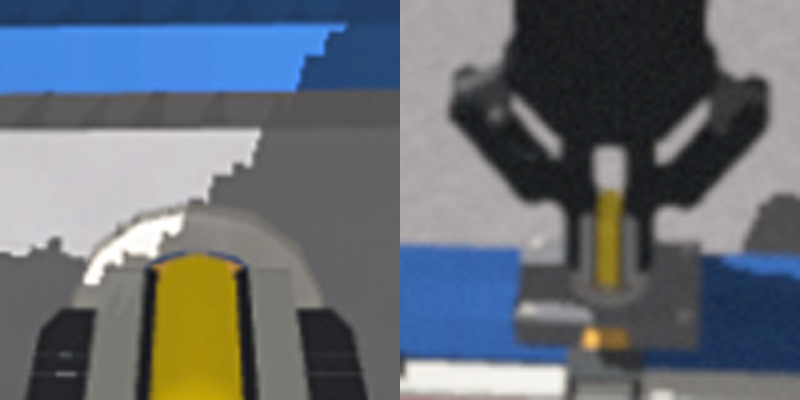

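The shoulder is down on the lock face: reported z 0.0352 against 0.0356 predicted, and it stays put as the push rises to 22 N. The views show the head over the collar with the underside at the face. I'll ease off slightly and start turning.

```bash
python3 -m handwheel '[[[0,0,0,-0.5,0],[0,0,0,0,0],[0,0,0,0,4],[0,0,0,0,4],[0,0,0,0,4],[0,0,0,0,4],[0,0,0,0,4],[0,0,0,0,0]]]' 80 >/dev/null; python3 mv.py .5856 .1059 .035 0;python3 -m handwheel '[[[0,0,0,0,4],[0,0,0,0,4],[0,0,0,0,4],[0,0,0,0,4],[0,0,0,0,4],[0,0,0,0,0]]]' 80 >/dev/null; python3 mv.py .5856 .1059 .035 0
```

```text
t 15.28 p [0.5859 0.1059 0.0352] yaw 84.24 F [-9.5 -2.2 19.8] M [-0.28  1.93  0.02] gap 0.104 j6 -81.4 tilt mrad [ 1.1 -0. ]
shift mm [-0.  -0.3  0.2] spin 84.24
t 15.78 p [0.5859 0.106  0.0352] yaw 64.24 F [-8.7 -1.4 19.5] M [-0.1   1.86  0.03] gap 0.11 j6 -61.4 tilt mrad [1.2 0.2]
shift mm [-0.2 -0.2  0.2] spin 64.24
```

```bash
python3 -m handwheel '[[[0,0,0,0,4],[0,0,0,0,4],[0,0,0,0,4],[0,0,0,0,4],[0,0,0,0,4],[0,0,0,0,4],[0,0,0,0,4],[0,0,0,0,0]]]' 80 >/dev/null; python3 mv.py;python3 -m handwheel '[[[0,0,0,0,4],[0,0,0,0,4],[0,0,0,0,4],[0,0,0,0,4],[0,0,0,0,4],[0,0,0,0,4],[0,0,0,0,4],[0,0,0,0,0],[0,0,0,0,0]]]' 80 >/dev/null; python3 mv.py
python3 - <<'E'
from h import *
im,d=viewer.grab_frame('wrist');s,_=viewer.grab_frame('scene');t,_=viewer.grab_frame('top')
s0=cv2.imread('pics/scene0.png');f=lambda x:cv2.resize(x,(390,290),interpolation=cv2.INTER_CUBIC)
cv2.imwrite('pics/c9.png',np.vstack([np.hstack([f(im[150:350,150:420]),f(s[205:265,240:320])]),np.hstack([f(s0[205:265,240:320]),f(t[145:200,235:306])])]))
E
```

```text
t 16.45 p [0.5862 0.1065 0.0352] yaw 36.24 F [-8.3 -0.6 19.3] M [0.22 1.64 0.11] gap 0.11 j6 -33.4 tilt mrad [2.  0.8]
t 17.2 p [0.5861 0.1064 0.0352] yaw 8.45 F [-8.8  0.1 18.6] M [0.16 1.72 0.13] gap 0.101 j6 -5.6 tilt mrad [1.6 0.7]
```

View pics/c9.png

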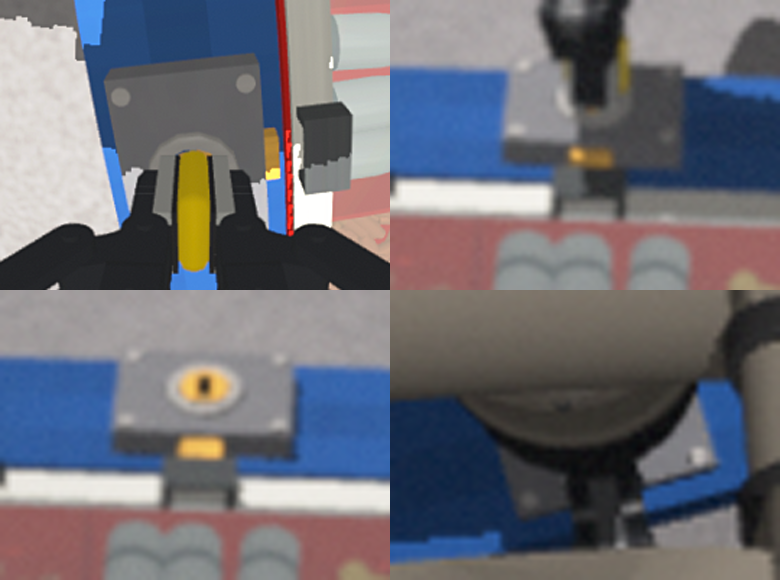

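The wrist view shows the brass bolt, crop (272,150), drawn back clear of the dark keeper. The head is parallel to the pads, and the torque of 0.13 N m fits the spring at a quarter turn. One numeric check of the bolt and a hold, then I'll hand in.

```bash
python3 -m handwheel '[[[0,0,0,0,1],[0,0,0,0,0],[0,0,0,0,0],[0,0,0,0,0],[0,0,0,0,0],[0,0,0,0,0]]]' 80 >/dev/null; python3 mv.py
python3 - <<'E'
from h import *
a=np.radians(14.5);ex=np.array([np.cos(a),np.sin(a)]);L=np.array([.5857,.1059])
p=viewer.camera_params('wrist');im,d=viewer.grab_frame('wrist')
B=((12,110,60),(24,255,255))
m=mask(im,*B,(325,225,350,290));pts=cv2.findNonZero(m)[:,0]
w=(cast(p,pts,.062,1)[:,:2]-L)@ex*1000;print('bolt now, mm from axis',np.percentile(w,[2,50,98]).round(1),len(pts))
P=viewer.camera_params('scene')
s,_=viewer.grab_frame('scene')
for im in(cv2.imread('pics/scene0.png'),s):
    m=mask(im,(12,110,60),(28,255,255),(270,234,295,246));q=cv2.findNonZero(m)[:,0]
    w=(cast(P,q,.062)[:,:2]-L)@ex*1000;print('scene bolt',np.percentile(w,[2,50,98]).round(1),len(q))
E
```

```text
t 17.85 p [0.586  0.1064 0.0352] yaw 7.47 F [-8.7  0.7 19.2] M [0.17 1.77 0.14] gap 0.107 j6 -4.6 tilt mrad [1.6 0.7]
bolt now, mm from axis [26.2 28.6 31.2] 270
scene bolt [19.4 25.9 32. ] 45
scene bolt [21.4 26.  31.7] 31
```

```bash
python3 -c "
from cell import order;print(order.finish_job())"; python3 mv.py
```

```text
the job is handed in; nothing more can be done
None
the job is handed in; nothing more can be done
```

The yellow key is out of the block, fully home in the lock and held turned about a quarter turn clockwise. I handed the job in at about 18 s, with the key still gripped at 80 N.

**Last checks**
- **Home:** the key stopped at the predicted depth (reported TCP z 0.0352 m, against 0.0356 expected). It stayed there under a push that peaked at 22.6 N in the readings and was about 19 N at the end. The tool was about 2 mrad off upright.
- **Turned:** the hand turned about 97°, so the plug should be at about 88° (1.54 rad) after the play. I could not read the plug directly. The 0.14 N m reading on the wrist fits the spring at that angle, and the key had not slipped in the pads.
- **Bolt:** the wrist view showed its brass end about 31 mm from the lock axis, drawn back clear of the keeper. The scene camera was too coarse to confirm the 10 mm of travel, so that rests on the wrist picture and the turn.
- **Other objects:** the blue and black keys stood undisturbed when I gripped the yellow one. I saw no contact with them, the nozzle or the tin, but did not measure any of them again.

**What disagreed**
- **Tool height:** the reported TCP lies about 44 mm below the real fingertips. My first grasp therefore closed on air above the key. Depth images from the wrist and scene cameras showed the offset, and I worked from measured tip heights after that.
- **Pin force:** the pins read only about 4 N each, below the stated 8 to 15 N. I read the force only after each small step, so short peaks would not show.

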